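# Dose a foam rubbing bar at the compound dispenser

## Robot

A 7-joint arm with a two-finger parallel gripper is mounted at the origin on the work surface; the furniture and walls round the work are solid. World frame = base frame: x ahead of the robot, y to its left, z up, the work surface at z = 0. Lengths are in m, angles in rad, forces in N, time in s.
With the tool pointing down it reaches from about 0.425 to 0.875 m from the base axis. Payload 4.7 kg.
Tool frame: the origin (TCP) lies between the finger pads; the fingertips stand ctrl.tip_reach ahead of it and the grasp point (between the pads) lies 5 mm behind it (ctrl.tip_reach is the distance from the TCP to the fingertips, in m); z points along the fingers, y is the direction in which the jaws open and shut (so a half turn about z gives the same grasp; the last joint's range is limited). The gripper opens to 87 mm and grips with 3 to 60 N. Pads are 19 mm wide; open, the fingers measure 117 mm over their backs; the gripper's body (75 mm by 190 mm) begins 51 mm behind the grasp point.
Start: joints at [1.145, 0.321, -0.07, 1.45, 0.023, 1.371, -0.057], TCP at [0.277, -0.588, 0.237] pointing down, gripper open.
Joint ranges: [-2.86, 2.86], [-0.3, 2.09], [-1.38, 1.24], [0.06, 2.45], [-1.56, 4.7], [0.09, 2.05], [-2.69, 2.69]. Speed limits (rad/s): [2.57, 2.57, 3.14, 3.14, 3.14, 3.14, 3.14].

## Interface

Orientations are given as a rotation vector (axis times angle).
In Python, from bench import ctrl gives the robot as it stands.
- The arm moves only by the shell command python3 -m handwheel 'ROWS' [FORCE]. ROWS is JSON, a list of rows, each a list of 7 numbers: the shift along the tool's x, y, z in mm, then the turn, a rotation vector about the tool's x, y, z in rad, then the gripper's target within -1 to 1 (shut at 1, half-way at 0, fully open at -1). In form: [[dx, dy, dz, ax, ay, az, grip], ...]. A call has 1 to 12 rows; each row is the pose to reach, as a shift and turn from the pose commanded when the call began, along the tool's axes at that moment; what a row does not reach only later rows make up. A row lasts 1/8 s, in which the tool goes at most 62.5 mm and 10.7 degrees, less where a joint would pass 70% of its speed; a pose out of reach is approached as far as the arm can. A call with a gripper value outside its range is refused whole. The fingers move at their own pace and stop on an object; FORCE is the grip in N (left out, the last holds). Time passes only in rows, so rows that repeat a pose let the fingers close. It gives the time, the measured TCP pose, the force and the opening at its end, in the units of the state.
- ctrl.get_state(): the state, without advancing time (a new reading comes with each control period).
- ctrl.get_image(name): name is "scene" or "top"; returns the picture (480x640x3 uint8, red, green, blue); there is no depth.
- ctrl.camera_model(name): a dict with "mtx" (3x3 intrinsics, pixels), "k1" (the pictures are not rectified: a ray, as slopes to the right and down, at radius r is drawn at 1 + k1 r^2 times it, then the intrinsics apply), "xyz" and "orientation" of the camera in the world. Camera axes: x right, y up, looking along -z (the intrinsics and any distortion apply to the point x, -y, -z); pixel columns grow to the right and rows downward; lengths in m; the calibration is good to about 2 mm. A picture is of the moment at which its call begins. camera_model takes no time and is no camera call.
- ctrl.close_job(): hands the job in, once; it reports no verdict.
The state is a dict: "time": time; "joint_positions": joint angles; "qd": joint speeds; "joint_torque": joint torques, N m; "position": TCP position; "tool_rot": TCP orientation; "ft_force": force on the tool from outside, world axes, zero at the start; "torque": the same for the moment, N m; "grip_width": opening from 0.0 (shut) to 1.0 (fully open).
Only numpy, scipy, OpenCV 4.12 (cv2) and the standard library are available. Lean on these libraries where they do the work, as an engineer would, in place of code of your own. Each camera call takes 0.05 s, during which the arm holds its last target.

## Task

Put a full dose of rubbing compound on the blue foam bar: lay the bar flat on the bench with its top under the dispenser's nozzle and let go, press the dispenser's plunger through its soft half-dose stop right down to the firm full-dose stop, and let it come all the way up again. Then lay the bar, dosed side up, flat across the middle of the black bracket that is waiting to be rubbed down. Never work the plunger without the bar lying under the nozzle, keep the bar roughly level, and leave the white squeeze bottle, the jar and the tape roll where they are.

Things in the scene. Friction and masses are not known exactly. Their poses are not given: they have to be found in the camera images.
- bar_center (a point): Centre (half-way up, 18 mm above the underside) of the loose blue foam bar, a plain straight block 230 mm long (its x), 44 mm wide (its y), 36 mm high (its z, up), about 60 g. Lies on the bench at the start. Grip it across its 44 mm width.
- dispenser: Compound dispenser, fixed to the bench: a dark one-litre bottle (108 mm across) in a steel cup with a pump on its neck; origin at the foot of the bottle's vertical axis, on the bench. The cup's foot is 64 mm in radius. A thin steel spout (highest point 231 mm above the bench) runs from the pump along this body's -y, then bends down to the nozzle, 112 mm from the axis.
- nozzle_tip (a point): Lower end of the dispenser's black nozzle (17 mm across), 125 mm above the bench; the dose falls straight down from here. It lies 112 mm from the bottle's axis; this point's -y (level) points from the bottle outward along the spout. The bench under it is clear.
- plunger_top (a point): Centre of the top of the plunger's round black palm knob (56 mm across), on the bottle's axis, 300 mm above the bench when up. It is pressed straight down, 24 mm in all, and springs back up by itself when released.
- plunger (a joint): First part of the plunger's travel in m: 0 fully up, 0.014 at the half-dose stop. Light spring, about 2 N at the top to 4 N at the half-dose stop.
- stop_sleeve (a joint): Second part of the plunger's travel in m (the aluminium sleeve under the knob that forms the half-dose stop and itself gives way against a stiffer spring): 0 while the plunger is above or at the half-dose stop, 0.010 at the firm full-dose stop. It starts to give at about 7 N and takes about 11 N to reach the full-dose stop, 24 mm below the plunger's top position.
- bracket_center (a point): Middle of the top face, 15 mm above the bench, of the flat gloss-black bracket (an irregular open plate, 242 mm along its x, 302 mm along its y, 15 mm thick, with cut-outs; fixed to the bench). The plate carries the bar in any direction across this point; the point itself lies over or beside a cut-out.
- squeeze_bottle: White squeeze bottle standing on the bench, 78 mm across, 216 mm high; origin at the centre of its underside. To be left alone.
- washer_jar: Clear jar of washers with a black lid, 62 mm across, 84 mm high; origin at the centre of its underside. To be left alone.
- tape: Roll of cream masking tape lying flat, 100 mm across, 24 mm high; origin at the centre of its underside. To be left alone.

How it is judged:
On the way, in this order (a step that is already met when the one before it is completed fails the run):
1. the bar lies flat on the bench with its top under the nozzle, let go and at rest (x of nozzle_tip in the frame of bar_center between -0.11 and 0.11 m and y of nozzle_tip in the frame of bar_center between -0.02 and 0.02 m and height (world z) of bar_center below 0.024 m and angle between bar_center's own z axis and vertical below 0.1 rad and value of joint plunger below 0.002 m and value of joint stop_sleeve below 0.0015 m and contact force between the fingers and bar below 0.3 N and linear speed of bar below 0.02 m/s), for 0.2 s.
2. the plunger is pressed through the half-dose stop to the full-dose stop (sleeve down 7 of its 10 mm) with the bar under the nozzle (x of nozzle_tip in the frame of bar_center between -0.11 and 0.11 m and y of nozzle_tip in the frame of bar_center between -0.02 and 0.02 m and height (world z) of bar_center below 0.024 m and angle between bar_center's own z axis and vertical below 0.1 rad and value of joint stop_sleeve above 0.007 m and value of joint plunger above 0.012 m), for 0.1 s.
3. the plunger is released and fully up, the bar still under the nozzle (x of nozzle_tip in the frame of bar_center between -0.11 and 0.11 m and y of nozzle_tip in the frame of bar_center between -0.02 and 0.02 m and height (world z) of bar_center below 0.024 m and angle between bar_center's own z axis and vertical below 0.1 rad and value of joint plunger below 0.002 m and value of joint stop_sleeve below 0.0015 m), for 0.2 s.
At the end, for the whole second after the job is handed in: The bar lies at rest and let go on the bracket, flat (within 0.1 rad) with its dosed side up, its centre within 60 mm of the bracket's middle; the plunger is fully up (within 2 mm) (value of joint plunger below 0.002 m and value of joint stop_sleeve below 0.0015 m and horizontal distance between bar_center and bracket_center below 0.06 m and z of bar_center in the frame of bracket_center between 0.012 and 0.025 m and angle between bar_center's own z axis and vertical below 0.1 rad and linear speed of bar below 0.02 m/s and angular speed of bar below 0.2 rad/s); the robot touches nothing.
It fails at once if the plunger worked (more than 6 mm) while the bar is not lying flat on the bench under the nozzle (value of joint plunger above 0.006 m and not (x of nozzle_tip in the frame of bar_center between -0.11 and 0.11 m and y of nozzle_tip in the frame of bar_center between -0.02 and 0.02 m and height (world z) of bar_center below 0.024 m and angle between bar_center's own z axis and vertical below 0.1 rad)).
It fails at once if the bar tipped by more than 0.6 rad (angle between bar_center's own z axis and vertical above 0.6 rad).
It fails at once if the squeeze bottle moved by more than 30 mm (distance of squeeze_bottle from where it was at the start of the episode above 0.03 m).
It fails at once if the washer jar moved by more than 30 mm (distance of washer_jar from where it was at the start of the episode above 0.03 m).
It fails at once if the tape moved by more than 30 mm (distance of tape from where it was at the start of the episode above 0.03 m).
It also fails if it takes over 72 s, if anything falls off the work surface, if the arm or the gripper's body presses on something with over 40 N, if the wrist force passes 120 N, or if a joint passes its speed limit or range.

## Working session

There is one attempt and no reset: what is moved stays moved. The work goes in short steps, Python scripts to look and compute and a shell command to move; the robot and the scene stay as the last step left them, time stands still between calls to the robot, and variables do not carry over. Pictures are saved under pics/ and viewed, and the job is handed in when it is done.

```bash
ls; mkdir -p pics
python3 - <<'E'
from bench import ctrl
import cv2
s=ctrl.get_state();print(s['time'],s['position'],s['tool_rot'],s['grip_width'],ctrl.tip_reach)
for n in("scene","top"):
    im=ctrl.get_image(n);cv2.imwrite(f"pics/{n}0.png",im[:,:,::-1]);m=ctrl.camera_model(n);print(n,m)
E
```

```text
pics
0.0 [ 0.27649518 -0.58764905  0.23545192] [-3.06406640e+00 -6.84978102e-01  7.95313180e-04] 1.0016189510487734 0.014
scene {'mtx': array([[540.77553013,   0.        , 316.83430282],
       [  0.        , 540.77553013, 235.64424624],
       [  0.        ,   0.        ,   1.        ]]), 'k1': -0.16487174017464531, 'xyz': array([-0.58719893, -0.70936715,  1.03504394]), 'orientation': array([ 0.94981335, -0.49837665, -0.87859418])}
top {'mtx': array([[559.96304387,   0.        , 312.89602601],
       [  0.        , 559.96304387, 241.27698984],
       [  0.        ,   0.        ,   1.        ]]), 'k1': 0.033903041942989466, 'xyz': array([0.49654068, 0.08687645, 1.45384457]), 'orientation': array([ 0.03729399, -0.04025367, -1.56125244])}
```

View pics/scene0.png

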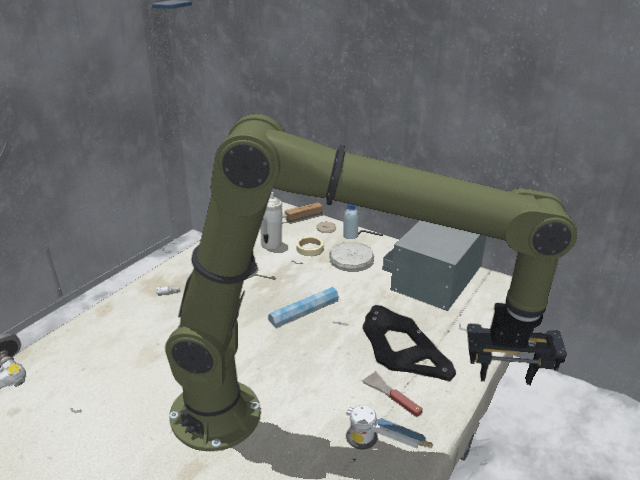

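View pics/top0.png

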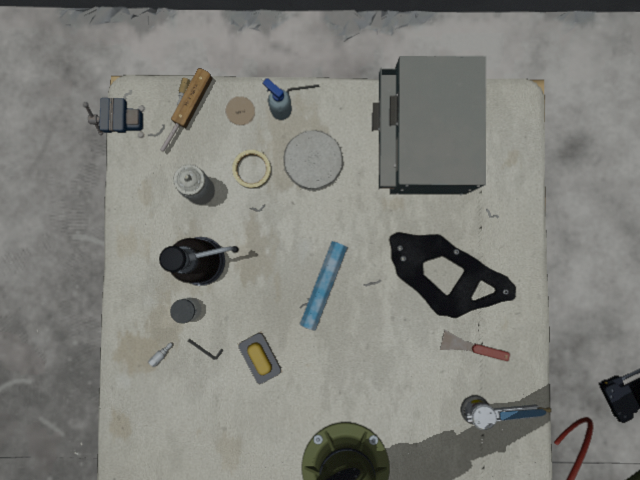

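```bash
cat > h.py <<'E'
import numpy as np,cv2
from scipy.spatial.transform import Rotation as R
from bench import ctrl
def ray(n,uv):
    m=ctrl.camera_model(n);K=m['mtx'];uv=np.atleast_2d(uv).astype(float)
    # distortion model = k1 radial
    p=cv2.undistortPointsIter(uv[:,None,:],K,np.array([m['k1'],0,0,0.]),None,None,(3,50,1e-12))[:,0]
    d=np.c_[p[:,0],-p[:,1],-np.ones(len(p))]
    return m['xyz'],R.from_rotvec(m['orientation']).apply(d)
def onplane(n,uv,z):
    o,d=ray(n,uv);return o+d*((z-o[2])/d[:,2])[:,None]
def proj(n,P):
    m=ctrl.camera_model(n);q=R.from_rotvec(m['orientation']).inv().apply(np.atleast_2d(P)-m['xyz'])
    x=q[:,0]/-q[:,2];y=-q[:,1]/-q[:,2];f=1+m['k1']*(x*x+y*y)
    return np.c_[x*f,y*f]*m['mtx'][0,0]+m['mtx'][:2,2]
E
python3 - <<'E'
from h import *
t=cv2.imread('pics/top0.png');s=cv2.imread('pics/scene0.png')
hsv=cv2.cvtColor(t,cv2.COLOR_BGR2HSV)
m=cv2.inRange(hsv,(95,70,80),(115,255,255));cs=[c for c in cv2.findContours(m,0,2)[0]]
c=max(cs,key=cv2.contourArea);r=cv2.minAreaRect(c);b=cv2.boxPoints(r);print(r);P=onplane('top',b,.036);print(P)
print('ctr',P.mean(0))
e=P[1]-P[0];f=P[2]-P[1];print(np.linalg.norm(e),np.linalg.norm(f),np.arctan2(e[1],e[0]),np.arctan2(f[1],f[0]))
cv2.imwrite('pics/crop0.png',cv2.resize(t[130:340,140:300],None,fx=3.5,fy=2.8*1.25/1.25*1.25 if 0 else 2.8,interpolation=2)) if 0 else cv2.imwrite('pics/crop0.png',cv2.resize(t[140:340,140:300],None,fx=3,fy=3,interpolation=2))
cv2.imwrite('pics/crop0b.png',cv2.resize(t[210:340,370:530],None,fx=4,fy=4,interpolation=2))
cv2.imwrite('pics/crop0c.png',cv2.resize(s[180:340,180:400],None,fx=3,fy=3,interpolation=2))
E
```

```text
((318.402099609375, 297.32305908203125), (16.413637161254883, 64.30831909179688), 21.250507354736328)
[[0.35731406 0.11730277 0.036     ]
 [0.50839883 0.05992494 0.036     ]
 [0.49372923 0.02112274 0.036     ]
 [0.3428164  0.07870269 0.036     ]]
ctr [0.42556463 0.06926328 0.036     ]
0.1616131861729674 0.04148262354886575 -0.36294811094074364 -1.9322477129240372
```

View pics/crop0.png

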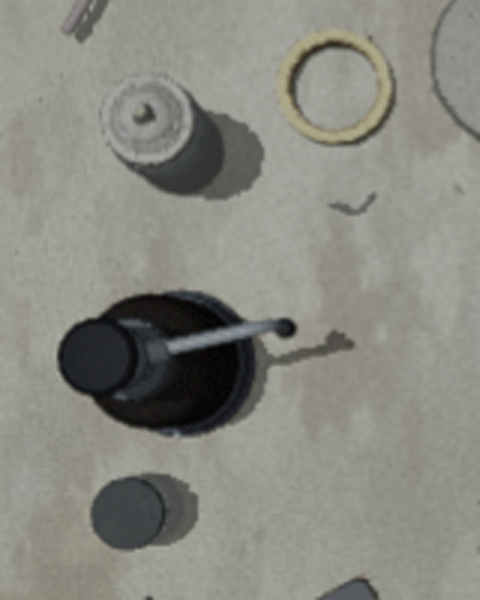

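View pics/crop0b.png

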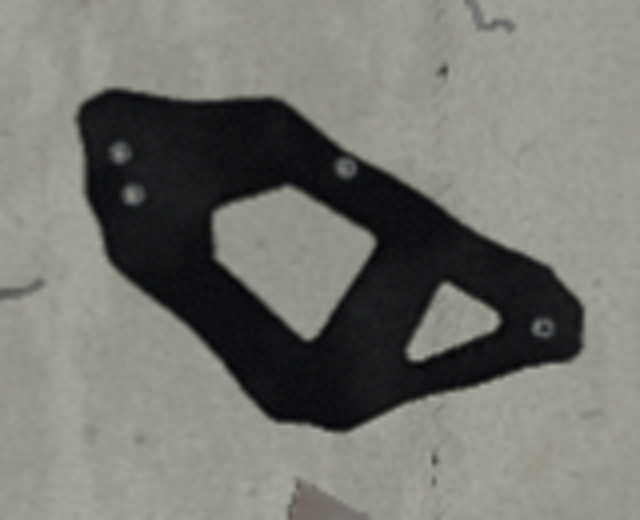

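View pics/crop0c.png

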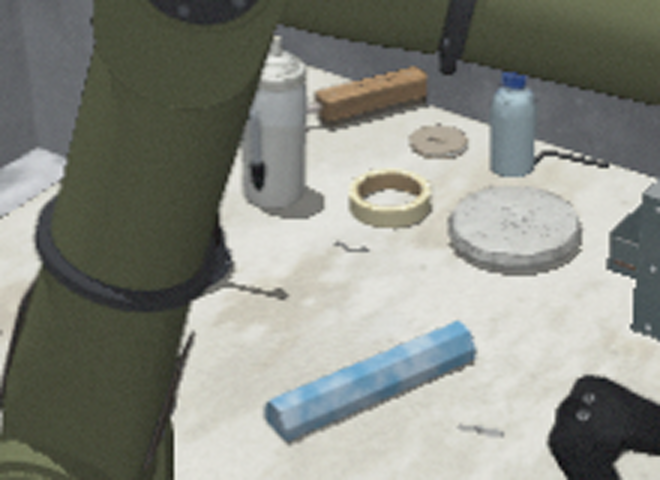

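Run:
```python
from h import *
t=cv2.imread('pics/top0.png')
hsv=cv2.cvtColor(t,cv2.COLOR_BGR2HSV)
def comp(m,near,k=3):
    m=cv2.morphologyEx(m,cv2.MORPH_CLOSE,np.ones((k,k)))
    return min([c for c in cv2.findContours(m,0,1)[0] if cv2.contourArea(c)>60],key=lambda c:-cv2.pointPolygonTest(c,near,True))
c=comp(cv2.inRange(hsv,(92,45,60),(120,255,255)),(323,290))
P=onplane('top',c[:,0]+0.0,.036)
r=cv2.minAreaRect((P[:,:2]*1000).astype(np.float32));print('bar',r);b=cv2.boxPoints(r)/1000;print(b, cv2.minAreaRect(c))
c=comp(cv2.inRange(hsv,(0,0,0),(180,255,70)),(425,255))
P=onplane('top',c[:,0]+0.0,.015)[:,:2]
best=[]
for a in np.deg2rad(np.arange(0,180,.5)):
    M=np.array([[np.cos(a),np.sin(a)],[-np.sin(a),np.cos(a)]]);q=P@M.T
    lo,hi=q.min(0),q.max(0);w=hi-lo;best.append((abs(w-[.242,.302]).sum(),np.rad2deg(a),w,M.T@((lo+hi)/2)))
best.sort(key=lambda x:x[0])
for x in best[:6]:print(x)
print('minrect',cv2.minAreaRect((P*1000).astype(np.float32)))
for x in best[:2]: print(proj('top',np.r_[x[3],.015]))
k=np.array([140+97.5/3,140+357/3]);A=onplane('top',k,.300)[0];print('axis',A)
nz=np.array([140+286/3,140+326/3])
for z in(.125,.14,.15,.16,.18):
    q=onplane('top',nz,z)[0];d=q-A;print(z,q,np.hypot(*d[:2]),np.arctan2(d[1],d[0]))
print('jar',onplane('top',[140+128/3,140+513/3],.084),'sq',onplane('top',[140+143/3,140+112/3],.2),'tape',onplane('top',[140+336/3,140+86/3],.024))
print('foot pts',onplane('top',[[140+254/3,140+356/3],[140+178/3,140+436/3],[140+175/3,140+290/3]],.03))
```

```text
bar ((455.8711242675781, 57.83165740966797), (42.5950927734375, 228.22584533691406), 68.9842758178711)
[[ 0.34171093  0.07887444]
 [ 0.5547557  -0.00297287]
 [ 0.5700313   0.03678888]
 [ 0.35698658  0.11863618]] ((322.99005126953125, 285.3889465332031), (16.886489868164062, 90.61529541015625), 21.447736740112305)
(np.float64(0.004880631238759869), np.float64(121.5), array([0.2410739 , 0.29804547]), array([ 0.50130902, -0.26372503]))
(np.float64(0.004885882192625202), np.float64(122.0), array([0.23951953, 0.29959459]), array([ 0.50109853, -0.26351764]))
(np.float64(0.0049321887738267844), np.float64(122.50000000000001), array([0.23794693, 0.30112089]), array([ 0.50088444, -0.26331396]))
(np.float64(0.00613624923290218), np.float64(121.0), array([0.24260991, 0.29647366]), array([ 0.50151587, -0.26393606]))
(np.float64(0.006268057475839139), np.float64(123.00000000000001), array([0.2363562 , 0.30262426]), array([ 0.50066684, -0.26311405]))
(np.float64(0.006651751157518371), np.float64(8.5), array([0.23569137, 0.30165688]), array([ 0.49538686, -0.27400578]))
minrect ((476.6878356933594, -253.6929168701172), (349.97760009765625, 175.48712158203125), 58.3382568359375)
[[448.5368965  268.42083517]]
[[448.45597883 268.50227925]]
axis [0.51451234 0.37303952 0.3       ]
0.125 [0.54303915 0.26849611 0.125     ] 0.10836559888576347 -1.3044110356990357
0.14 [0.54251427 0.26644599 0.14      ] 0.11021020478491438 -1.313902571630528
0.15 [0.54216436 0.26507924 0.15      ] 0.11144530568511006 -1.3200553477402337
0.16 [0.54181444 0.26371249 0.16      ] 0.11268453295453199 -1.3260730194777453
0.18 [0.54111461 0.26097899 0.18      ] 0.11517483338517716 -1.3377188340788193
jar [[0.39194628 0.39916626 0.084     ]] sq [[0.6999388  0.36770885 0.2       ]] tape [[0.75266957 0.24270651 0.024     ]]
foot pts [[0.52071737 0.30810414 0.03      ]
 [0.45270072 0.37089293 0.03      ]
 [0.57603243 0.37584802 0.03      ]]
```

```bash
cat >> h.py <<'E'
def goal(pos,yaw,p=None,rv=None):
    s=ctrl.get_state();p=s['position'] if p is None else np.array(p);T=R.from_rotvec(s['tool_rot'] if rv is None else rv)
    u=yaw/2; G=R.from_matrix(np.array([[np.cos(yaw),np.sin(yaw),0],[np.sin(yaw),-np.cos(yaw),0],[0,0,-1]]))
    print('shift mm',np.round(T.inv().apply(np.array(pos)-p)*1000,1),'turn',np.round((T.inv()*G).as_rotvec(),3))
def st():
    s=ctrl.get_state();T=R.from_rotvec(s['tool_rot']).as_matrix()
    print(round(s['time'],2),'pos',np.round(s['position'],4),'yaw',round(np.arctan2(T[1,0],T[0,0]),3),'tilt',np.round(T[:2,2],4),'F',np.round(s['ft_force'],1),'w',round(s['grip_width'],3),'j',np.round(s['joint_positions'],2))
E
python3 - <<'E'
from h import *
st();goal([.52,-.2,.2],1.4)
E
```

```text
0.1 pos [ 0.2765 -0.5877  0.2356] yaw 0.44 tilt [-0.0008  0.0015] F [-0.8  0.2 -0.8] w 1.003 j [ 1.15  0.32 -0.07  1.45  0.02  1.37 -0.06]
shift mm [ 385.4 -247.1   36. ] turn [-0.002 -0.001 -0.96 ]
```

```bash
python3 -m handwheel '[[385,-247,36,0,0,-0.96,-1],[385,-247,36,0,0,-0.96,-1],[385,-247,36,0,0,-0.96,-1],[385,-247,36,0,0,-0.96,-1],[385,-247,36,0,0,-0.96,-1],[385,-247,36,0,0,-0.96,-1],[385,-247,36,0,0,-0.96,-1],[385,-247,36,0,0,-0.96,-1],[385,-247,36,0,0,-0.96,-1],[385,-247,36,0,0,-0.96,-1]]'
python3 - <<'E'
from h import *
st();goal([.470,.053,.15],2.775)
E
```

```text
time: 1.35
position: [0.519, -0.2026, 0.2003]
tool_rot: [-2.405, -2.021, 0.002]
ft_force: [-0.4, -0.1, -0.2]
grip_width: 1.0
1.35 pos [ 0.519  -0.2026  0.2003] yaw 1.398 tilt [-0.001  -0.0008] F [-0.4 -0.1 -0.2] w 1.0 j [ 0.74  0.17 -0.46  1.72  0.08  1.27  0.09]
shift mm [243.4 -92.2  50.1] turn [-1.000e-03  0.000e+00 -1.377e+00]
```

```bash
python3 -m handwheel '[[243,-92,50,0,0,-1.377,-1],[243,-92,50,0,0,-1.377,-1],[243,-92,50,0,0,-1.377,-1],[243,-92,50,0,0,-1.377,-1],[243,-92,50,0,0,-1.377,-1],[243,-92,50,0,0,-1.377,-1],[243,-92,50,0,0,-1.377,-1],[243,-92,50,0,0,-1.377,-1],[243,-92,50,0,0,-1.377,-1],[243,-92,50,0,0,-1.377,-1]]'
python3 - <<'E'
from h import *
st();goal([.470,.053,.02],2.775)
cv2.imwrite('pics/scene1.png',ctrl.get_image('scene')[:,:,::-1])
E
```

```text
time: 2.6
position: [0.4707, 0.0532, 0.1506]
tool_rot: [0.575, 3.088, -0.001]
ft_force: [-1.0, -0.6, -0.3]
grip_width: 0.999
2.6 pos [0.4707 0.0532 0.1506] yaw 2.774 tilt [ 0.0002 -0.0004] F [-1.  -0.6 -0.3] w 0.999 j [ 0.56  0.05 -0.74  1.96  0.03  1.15  1.01]
shift mm [  0.7  -0.4 130.6] turn [-0.     0.    -0.001]
```

View pics/scene1.png

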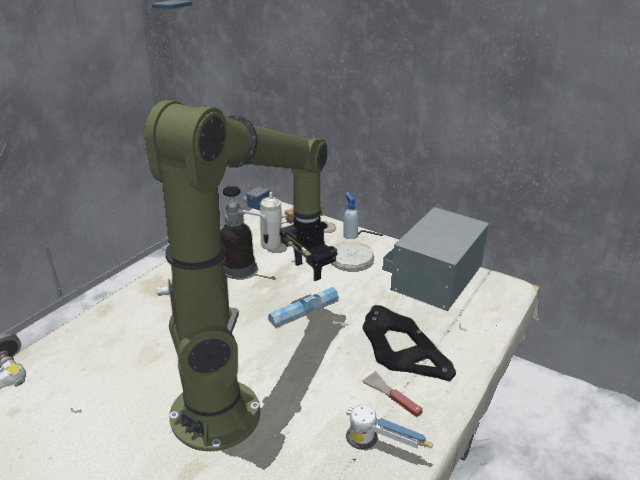

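The gripper hovers over the bar at about (305,300). The dispenser's knob now shows at (231,190). I'm descending and gripping.

```bash
python3 -m handwheel '[[0,0,45,0,0,0,-1],[0,0,90,0,0,0,-1],[0,0,115,0,0,0,-1],[0,0,130,0,0,0,-1],[0,0,130,0,0,0,-1],[0,0,130,0,0,0,1],[0,0,130,0,0,0,1],[0,0,130,0,0,0,1],[0,0,130,0,0,0,1],[0,0,130,0,0,0,1],[0,0,130,0,0,0,1]]' 12
python3 - <<'E'
from h import *
st()
E
```

```text
time: 4.03
position: [0.4706, 0.0543, 0.0206]
tool_rot: [0.57, 3.089, -0.0]
ft_force: [-0.1, -0.5, 1.5]
grip_width: 0.498
4.03 pos [0.4706 0.0543 0.0206] yaw 2.777 tilt [ 0.0001 -0.0003] F [-0.1 -0.5  1.5] w 0.498 j [ 0.49  0.25 -0.72  2.08  0.21  0.88  0.86]
```

```bash
python3 -m handwheel '[[0,0,-20,0,0,0,1],[0,0,-40,0,0,0,1],[0,0,-40,0,0,0,1]]'
python3 - <<'E'
from h import *
st();goal([.590,.075,.06],1.818)
E
```

```text
time: 4.4
position: [0.4718, 0.0544, 0.0616]
tool_rot: [0.57, 3.087, 0.0]
ft_force: [0.2, 0.1, -1.6]
grip_width: 0.5
4.4 pos [0.4718 0.0544 0.0616] yaw 2.777 tilt [ 0.0029 -0.0005] F [ 0.2  0.1 -1.6] w 0.5 j [ 0.53  0.18 -0.74  2.05  0.15  0.96  0.91]
shift mm [-103.1   61.4    1.9] turn [0.002 0.002 0.959]
```

```bash
python3 -m handwheel '[[-20,12,0,0,0,0.16,1],[-40,24,0,0,0,0.32,1],[-60,36,0,0,0,0.48,1],[-80,48,0,0,0,0.64,1],[-103,61,0,0,0,0.8,1],[-103,61,0,0,0,0.959,1],[-103,61,0,0,0,0.959,1],[-103,61,0,0,0,0.959,1]]'
python3 - <<'E'
from h import *
st();goal([.5653,.1723,.06],1.818)
for n in("scene","top"):cv2.imwrite(f'pics/{n}2.png',ctrl.get_image(n)[:,:,::-1])
s=cv2.imread('pics/scene2.png');cv2.imwrite('pics/s2c.png',cv2.resize(s[160:340,160:380],None,fx=3,fy=3,interpolation=2))
t=cv2.imread('pics/top2.png');cv2.imwrite('pics/t2c.png',cv2.resize(t[200:360,140:380],None,fx=3,fy=3,interpolation=2))
E
```

```text
time: 5.4
position: [0.5878, 0.0745, 0.0597]
tool_rot: [-1.927, -2.48, 0.002]
ft_force: [-0.1, 0.4, -0.5]
grip_width: 0.497
5.4 pos [0.5878 0.0745 0.0597] yaw 1.821 tilt [-0.0015 -0.0004] F [-0.1  0.4 -0.5] w 0.497 j [ 0.28  0.4  -0.54  1.77  0.24  1.03 -0.1 ]
shift mm [100.3   2.4  -0.3] turn [-0.002  0.     0.003]
```

View pics/s2c.png

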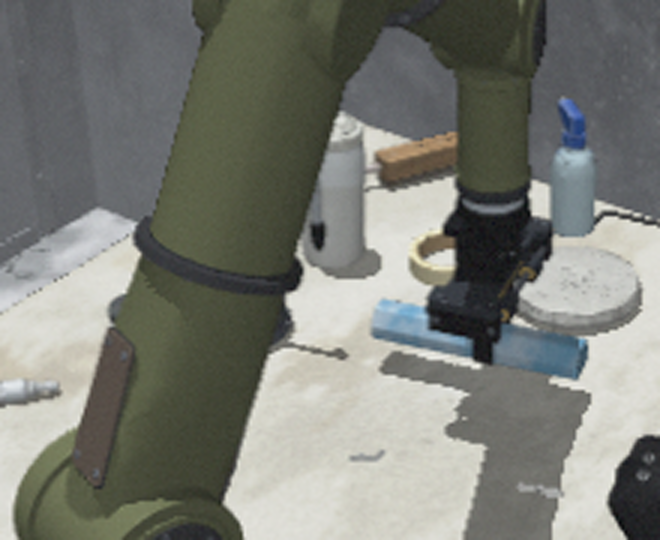

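View pics/t2c.png

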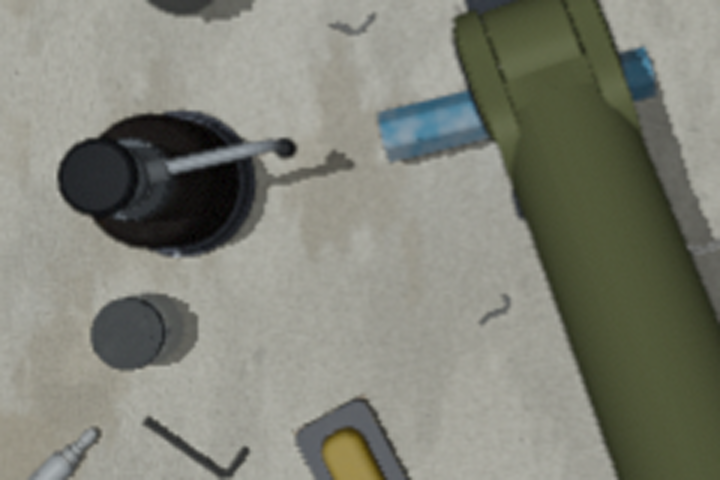

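```bash
python3 -m handwheel '[[30,1,0,0,0,0,1],[60,2,0,0,0,0,1],[85,2,0,0,0,0,1],[100,2,0,0,0,0,1],[100,2,0,0,0,0,1],[100,2,20,0,0,0,1],[100,2,33,0,0,0,1],[100,2,38,0,0,0,1],[100,2,38,0,0,0,1]]'
python3 - <<'E'
from h import *
st()
for n in("scene","top"):cv2.imwrite(f'pics/{n}3.png',ctrl.get_image(n)[:,:,::-1])
s=cv2.imread('pics/scene3.png');cv2.imwrite('pics/s3c.png',cv2.resize(s[160:340,160:380],None,fx=3,fy=3,interpolation=2))
t=cv2.imread('pics/top3.png');cv2.imwrite('pics/t3c.png',cv2.resize(t[200:360,140:380],None,fx=3,fy=3,interpolation=2))
E
```

```text
time: 6.62
position: [0.5659, 0.1716, 0.0219]
tool_rot: [-1.931, -2.477, 0.001]
ft_force: [0.5, 0.1, -0.5]
grip_width: 0.501
6.62 pos [0.5659 0.1716 0.0219] yaw 1.817 tilt [-0.0009 -0.0002] F [ 0.5  0.1 -0.5] w 0.501 j [ 0.13  0.46 -0.56  1.8   0.29  0.97 -0.31]
```

View pics/s3c.png

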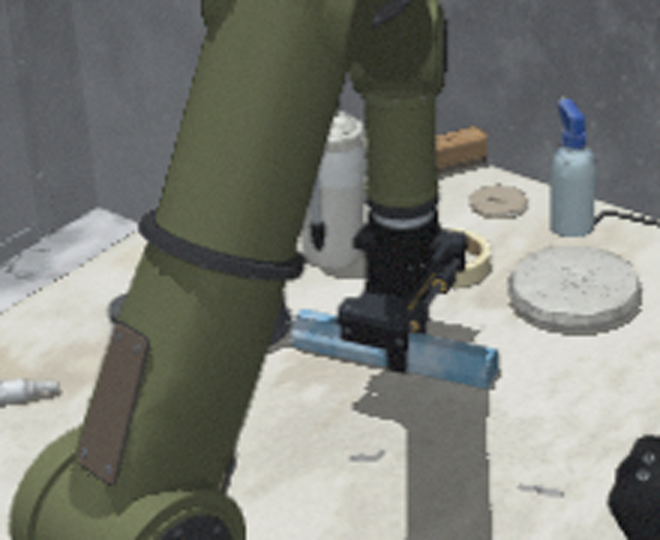

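View pics/t3c.png

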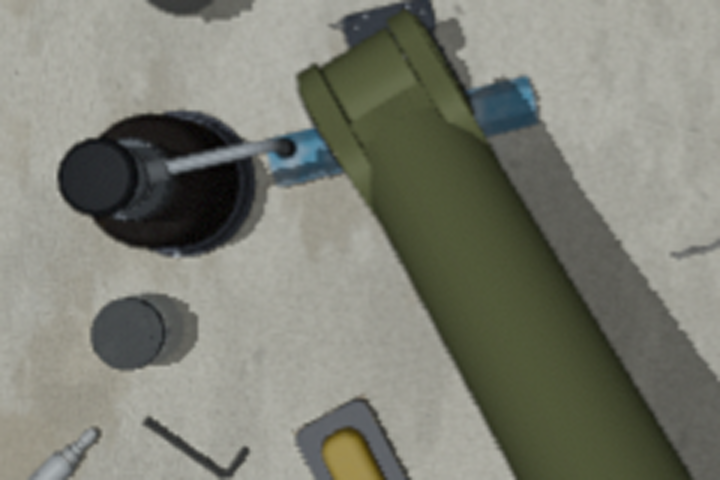

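Run:
```python
from h import *
t=cv2.imread('pics/top3.png');hsv=cv2.cvtColor(t,cv2.COLOR_BGR2HSV)
m=cv2.inRange(hsv,(92,45,60),(120,255,255));m[:,:225]=0;m[:,325:]=0;m[:215]=0;m[270:]=0
v,u=np.nonzero(m);P=onplane('top',np.c_[u,v],.036)[:,:2]
d=np.array([np.cos(1.817),np.sin(1.817)]);n=np.array([-d[1],d[0]])
N=np.array([.542,.2643])
x=(P-N)@d;y=(P-N)@n
for lo,hi in[(-.2,-.165),(-.165,-.13),(-.02,.0),(0,.02),(.02,.04)]:
    k=(x>lo)&(x<hi);print(lo,hi,k.sum(),np.round([y[k].min(),y[k].max()],4) if k.any() else '')
print(x.min(),x.max())
```

```text
-0.2 -0.165 206 [-0.019   0.0224]
-0.165 -0.13 119 [-0.0187  0.0225]
-0.02 0.0 118 [-0.0186  0.0226]
0 0.02 107 [-0.0185  0.0233]
0.02 0.04 50 [-0.0172  0.0197]
-0.19730209709441215 0.03175250724210882
```

```bash
python3 -m handwheel '[[0,0,1,0,0,0,1],[0,0,1,0,0,0,-1],[0,0,1,0,0,0,-1],[0,0,1,0,0,0,-1],[0,0,1,0,0,0,-1],[0,0,-40,0,0,0,-1],[0,0,-100,0,0,0,-1],[0,0,-160,0,0,0,-1],[0,0,-220,0,0,0,-1],[0,0,-280,0,0,0,0],[0,0,-340,0,0,0,1],[0,0,-340,0,0,0,1]]'
python3 - <<'E'
from h import *
st();goal([.5145,.373,.36],1.9)
for n in("scene","top"):cv2.imwrite(f'pics/{n}4.png',ctrl.get_image(n)[:,:,::-1])
t=cv2.imread('pics/top4.png');cv2.imwrite('pics/t4c.png',cv2.resize(t[200:360,140:380],None,fx=3,fy=3,interpolation=2))
E
```

```text
time: 8.22
position: [0.5677, 0.1734, 0.3684]
tool_rot: [1.927, 2.474, 0.013]
ft_force: [-0.5, 0.5, -0.2]
grip_width: 0.74
8.22 pos [0.5677 0.1734 0.3684] yaw 1.818 tilt [0.0098 0.0026] F [-0.5  0.5 -0.2] w 0.74 j [ 0.18  0.21 -0.63  1.36  0.13  1.6  -0.19]
shift mm [206.6  -2.8   8.4] turn [ 0.01   0.    -0.082]
```

View pics/scene4.png

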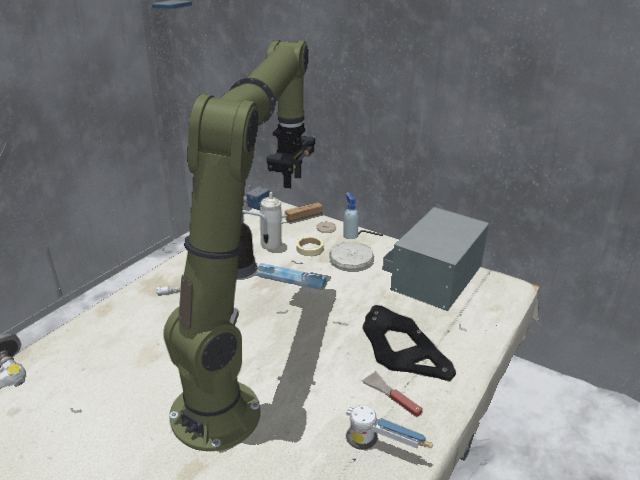

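View pics/t4c.png

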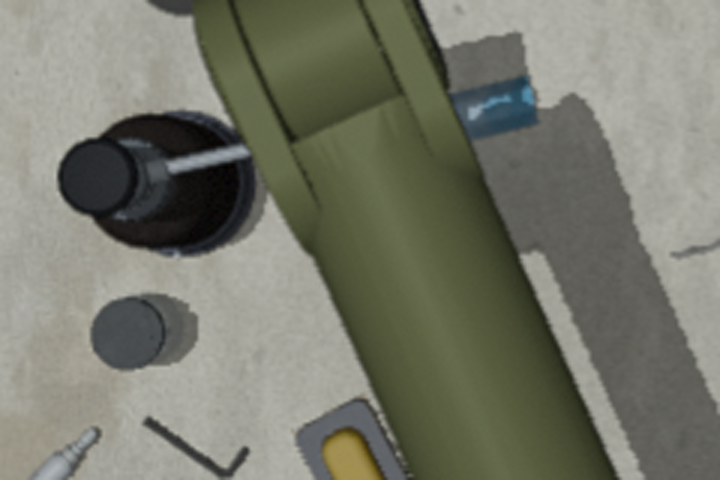

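```bash
python3 -m handwheel '[[0,0,0,0,0,0,1],[50,-1,0,0,0,0,1],[100,-2,0,0,0,0,1],[150,-3,0,0,0,0,1],[190,-3,0,0,0,0,1],[207,-3,0,0,0,0,1],[207,-3,0,0,0,0,1],[207,-3,0,0,0,0,1]]'
python3 - <<'E'
from h import *
st();goal([.5145,.373,.32],1.818)
s=ctrl.get_image('scene')[:,:,::-1];cv2.imwrite('pics/s5c.png',cv2.resize(s[100:300,140:360],None,fx=3,fy=3,interpolation=2))
E
```

```text
time: 9.32
position: [0.5139, 0.3698, 0.3621]
tool_rot: [1.934, 2.474, -0.002]
ft_force: [0.2, -0.1, -0.6]
grip_width: 0.006
9.32 pos [0.5139 0.3698 0.3621] yaw 1.815 tilt [ 0.0001 -0.0018] F [ 0.2 -0.1 -0.6] w 0.006 j [-0.13  0.34 -0.72  1.26  0.22  1.63 -0.57]
shift mm [ 3.   1.3 42.1] turn [-0.     0.002 -0.003]
```

View pics/s5c.png

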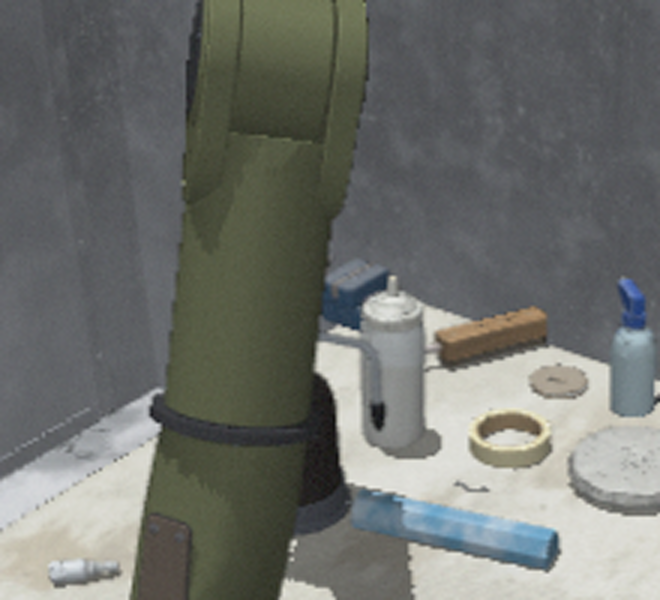

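```bash
python3 - <<'E'
from h import *
print(onplane('scene',[265.7,243],.125),proj('scene',[.542,.2643,.125]),proj('scene',[.542,.2643,.036]))
E
python3 -m handwheel '[[3,1,25,0,0,0,1],[3,1,42,0,0,0,1],[3,1,46,0,0,0,1],[3,1,50,0,0,0,1],[3,1,54,0,0,0,1]]'
```

```text
[[0.54169447 0.26807744 0.125     ]] [[266.66974853 243.3059209 ]] [[268.00127576 266.24252496]]
time: 10.0
position: [0.5133, 0.3748, 0.3095]
tool_rot: [1.931, 2.476, 0.001]
ft_force: [0.1, -1.7, 2.1]
grip_width: 0.002
```

```bash
python3 -m handwheel '[[0,0,5,0,0,0,1],[0,0,9,0,0,0,1],[0,0,12,0,0,0,1],[0,0,15,0,0,0,1],[0,0,17,0,0,0,1],[0,0,17,0,0,0,1]]'
```

```text
time: 10.75
position: [0.5134, 0.375, 0.2932]
tool_rot: [1.931, 2.476, 0.002]
ft_force: [-1.7, -4.2, 10.8]
grip_width: 0.005
```

```bash
python3 -m handwheel '[[0,0,1.5,0,0,0,1],[0,0,3,0,0,0,1],[0,0,4,0,0,0,1],[0,0,4,0,0,0,1]]'
```

```text
time: 11.25
position: [0.5134, 0.375, 0.2901]
tool_rot: [1.93, 2.476, 0.003]
ft_force: [-2.0, -5.4, 12.6]
grip_width: 0.008
```

```bash
python3 -m handwheel '[[0,0,1,0,0,0,1],[0,0,2,0,0,0,1],[0,0,2,0,0,0,1],[0,0,2,0,0,0,1]]'
```

```text
time: 11.75
position: [0.5135, 0.3752, 0.29]
tool_rot: [1.93, 2.475, 0.006]
ft_force: [-3.4, -6.0, 18.9]
grip_width: 0.01
```

Firm stop confirmed: the force rose from 12.6 to 18.9 N while z stayed at 0.290. Releasing now.

```bash
python3 -m handwheel '[[0,0,-10,0,0,0,1],[0,0,-20,0,0,0,1],[0,0,-30,0,0,0,1],[0,0,-45,0,0,0,1],[0,0,-80,0,0,0,1],[0,0,-80,0,0,0,1],[0,0,-80,0,0,0,1]]'
python3 - <<'E'
from h import *
st();goal([.5659,.1716,.36],1.817)
E
```

```text
time: 12.62
position: [0.5125, 0.3755, 0.3649]
tool_rot: [-1.93, -2.478, 0.001]
ft_force: [-0.0, 0.1, -0.3]
grip_width: 0.005
12.62 pos [0.5125 0.3755 0.3649] yaw 1.818 tilt [-0.0008 -0.0002] F [-0.   0.1 -0.3] w 0.005 j [-0.14  0.34 -0.73  1.25  0.22  1.63 -0.58]
shift mm [-210.8    1.8    4.9] turn [-0.001 -0.     0.001]
```

```bash
python3 -m handwheel '[[-50,1,0,0,0,0,1],[-100,1,0,0,0,0,0],[-150,2,0,0,0,0,-1],[-190,2,0,0,0,0,-1],[-211,2,0,0,0,0,-1],[-211,2,0,0,0,0,-1],[-211,2,0,0,0,0,-1]]'
python3 - <<'E'
from h import *
st()
for n in("scene","top"):
    im=ctrl.get_image(n)[:,:,::-1]; cv2.imwrite(f'pics/{n}6.png',im)
s=cv2.imread('pics/scene6.png');cv2.imwrite('pics/s6c.png',cv2.resize(s[160:340,160:380],None,fx=3,fy=3,interpolation=2))
t=cv2.imread('pics/top6.png');cv2.imwrite('pics/t6c.png',cv2.resize(t[140:340,140:380],None,fx=3,fy=3,interpolation=2))
goal([.5659,.1716,.0205],1.817)
E
```

```text
time: 13.5
position: [0.5656, 0.1726, 0.3649]
tool_rot: [-1.928, -2.479, 0.0]
ft_force: [0.4, 0.5, 1.4]
grip_width: 0.602
13.5 pos [0.5656 0.1726 0.3649] yaw 1.82 tilt [-0.0014  0.0007] F [0.4 0.5 1.4] w 0.602 j [ 0.19  0.22 -0.64  1.37  0.13  1.6  -0.19]
shift mm [-1.700e+00  1.000e-01  3.448e+02] turn [-0.    -0.001  0.004]
```

View pics/s6c.png

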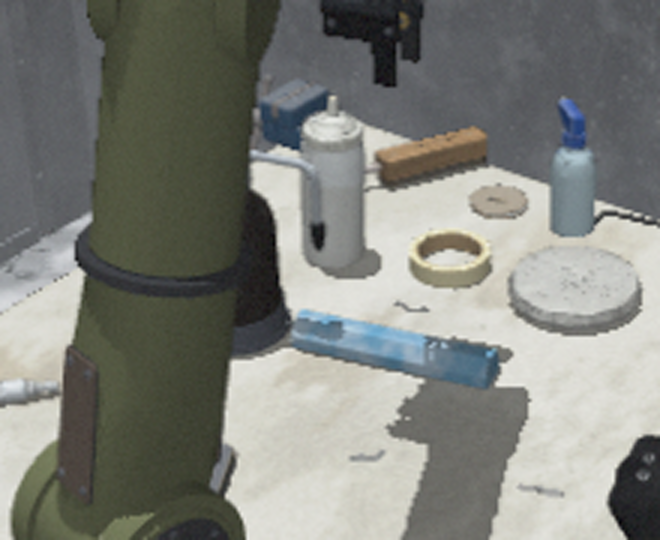

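View pics/t6c.png

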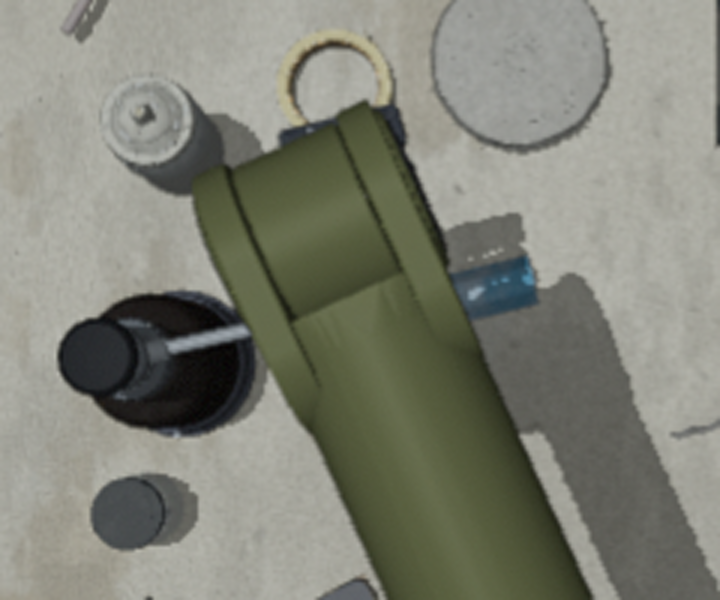

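The bar, bottle, jar and tape haven't moved and the knob is back up at its original pixel. I'm descending to regrip.

```bash
python3 -m handwheel '[[-2,0,50,0,0,0,-1],[-2,0,100,0,0,0,-1],[-2,0,150,0,0,0,-1],[-2,0,200,0,0,0,-1],[-2,0,250,0,0,0,-1],[-2,0,300,0,0,0,-1],[-2,0,330,0,0,0,-1],[-2,0,344,0,0,0,-1],[-2,0,344,0,0,0,-1]]'
python3 -m handwheel '[[0,0,0,0,0,0,1],[0,0,0,0,0,0,1],[0,0,0,0,0,0,1],[0,0,0,0,0,0,1],[0,0,0,0,0,0,1],[0,0,0,0,0,0,1]]' 12
```

```text
time: 14.72
position: [0.5663, 0.1699, 0.0212]
tool_rot: [-1.929, -2.479, 0.001]
ft_force: [0.4, 0.5, 0.2]
grip_width: 1.003
time: 15.48
position: [0.5668, 0.1691, 0.0216]
tool_rot: [1.931, 2.478, -0.0]
ft_force: [-0.2, -0.0, 1.3]
grip_width: 0.501
```

```bash
python3 -m handwheel '[[0,0,-15,0,0,0,1],[0,0,-30,0,0,0,1],[-40,0,-30,0,0,0,1],[-80,0,-30,0,0,0,1],[-120,0,-30,0,0,0,1],[-160,0,-40,0,0,0,1],[-180,0,-80,0,0,0,1],[-180,0,-100,0,0,0,1],[-180,0,-100,0,0,0,1]]'
python3 - <<'E'
from h import *
st();goal([.492,-.280,.12],1.1)
E
```

```text
time: 16.6
position: [0.612, -0.0036, 0.1239]
tool_rot: [1.927, 2.477, 0.005]
ft_force: [-0.1, 0.3, -0.8]
grip_width: 0.498
16.6 pos [ 0.612  -0.0036  0.1239] yaw 1.819 tilt [0.0043 0.0005] F [-0.1  0.3 -0.8] w 0.498 j [ 0.41  0.37 -0.55  1.67  0.21  1.15  0.06]
shift mm [-238.4 -184.3    3.2] turn [ 0.004 -0.001  0.719]
```

Run:
```python
from h import *
for z in(0,.1,.2):print(z,onplane('top',[[380,193],[485,193]],z)[:,:2].round(3).tolist())
goal([.50,-.10,.12],1.45)
```

```text
0 [[0.696, -0.089], [0.698, -0.362]]
0.1 [[0.682, -0.077], [0.685, -0.332]]
0.2 [[0.669, -0.065], [0.671, -0.301]]
shift mm [ -65.9 -132.3    3.4] turn [ 0.004 -0.     0.369]
```

Box edge is at x ≈ 0.67–0.70. I'm going through (0.50, −0.10) for clearance.

```bash
python3 -m handwheel '[[-22,-44,3,0,0,0.12,1],[-44,-88,3,0,0,0.24,1],[-66,-132,3,0,0,0.369,1],[-66,-132,3,0,0,0.369,1],[-66,-132,3,0,0,0.369,1]]'
python3 - <<'E'
from h import *
st();goal([.492,-.280,.1],1.1)
E
```

```text
time: 17.23
position: [0.4989, -0.0999, 0.1179]
tool_rot: [-2.349, -2.085, -0.0]
ft_force: [0.6, 0.7, -1.1]
grip_width: 0.496
17.23 pos [ 0.4989 -0.0999  0.1179] yaw 1.452 tilt [-0.0005  0.0007] F [ 0.6  0.7 -1.1] w 0.496 j [ 0.59  0.15 -0.47  1.93  0.07  1.09 -0.03]
shift mm [-179.7   14.6   17.8] turn [-0.001 -0.001  0.352]
```

```bash
python3 -m handwheel '[[-40,4,5,0,0,0.1,1],[-90,8,10,0,0,0.2,1],[-140,12,14,0,0,0.3,1],[-180,15,18,0,0,0.352,1],[-180,15,18,0,0,0.352,1],[-180,15,18,0,0,0.352,1]]'
python3 - <<'E'
from h import *
st();goal([.492,-.280,.037],1.1)
for n in("scene","top"):
    im=ctrl.get_image(n)[:,:,::-1]; cv2.imwrite(f'pics/{n}7.png',im)
s=cv2.imread('pics/scene7.png');cv2.imwrite('pics/s7c.png',cv2.resize(s[200:400,300:520],None,fx=3,fy=3,interpolation=2))
t=cv2.imread('pics/top7.png');cv2.imwrite('pics/t7c.png',cv2.resize(t[180:360,340:560],None,fx=3,fy=3,interpolation=2))
E
```

```text
time: 17.98
position: [0.4928, -0.2804, 0.1001]
tool_rot: [-2.677, -1.64, -0.001]
ft_force: [0.2, 0.4, -0.3]
grip_width: 0.498
17.98 pos [ 0.4928 -0.2804  0.1001] yaw 1.099 tilt [-0.0001  0.0018] F [ 0.2  0.4 -0.3] w 0.498 j [ 0.74  0.27 -0.31  1.81  0.09  1.07 -0.07]
shift mm [-0.1 -0.9 63.1] turn [-0.001 -0.002 -0.001]
```

View pics/s7c.png

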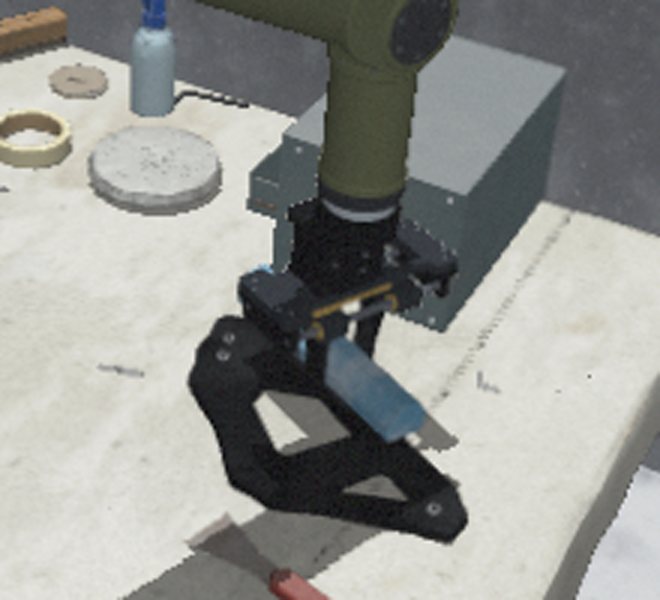

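View pics/t7c.png

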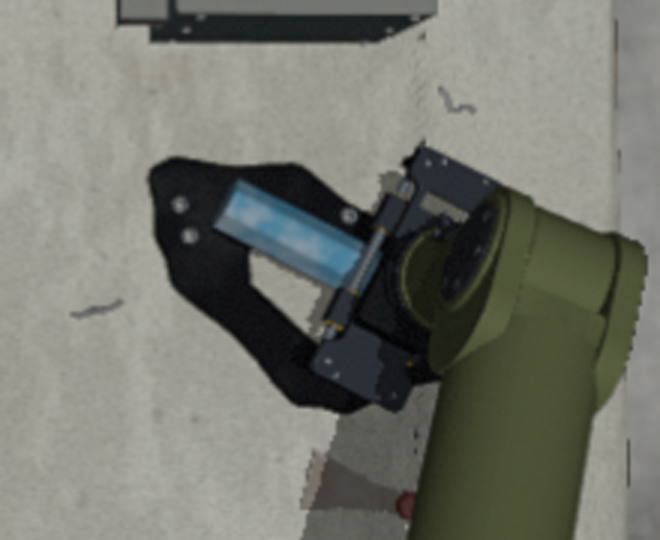

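The bar sits over the bracket's middle along its long axis, clear of the box. Lowering now.

```bash
python3 -m handwheel '[[0,-1,30,0,0,0,1],[0,-1,50,0,0,0,1],[0,-1,60,0,0,0,1],[0,-1,63,0,0,0,1],[0,-1,63,0,0,0,1],[0,-1,63,0,0,0,1]]'
```

```text
time: 18.82
position: [0.4917, -0.282, 0.0384]
tool_rot: [2.68, 1.637, 0.001]
ft_force: [0.0, -0.0, -1.1]
grip_width: 0.495
```

```bash
python3 -m handwheel '[[0,0,1.5,0,0,0,1],[0,0,1.5,0,0,0,1],[0,0,1.5,0,0,0,-1],[0,0,1.5,0,0,0,-1],[0,0,1.5,0,0,0,-1],[0,0,1.5,0,0,0,-1],[0,0,1.5,0,0,0,-1]]'
python3 -m handwheel '[[0,0,-30,0,0,0,-1],[0,0,-80,0,0,0,-1],[0,0,-130,0,0,0,-1],[0,0,-180,0,0,0,-1],[0,0,-180,0,0,0,-1]]'
python3 -m handwheel '[[-60,0,0,0,0,0,-1],[-120,0,0,0,0,0,-1],[-180,0,0,0,0,0,-1],[-240,0,0,0,0,0,-1],[-240,0,0,0,0,0,-1],[-240,0,0,0,0,0,-1]]'
python3 - <<'E'
from h import *
st()
for n in("scene","top"):
    im=ctrl.get_image(n)[:,:,::-1]; cv2.imwrite(f'pics/{n}8.png',im)
t=cv2.imread('pics/top8.png')
hsv=cv2.cvtColor(t,cv2.COLOR_BGR2HSV);m=cv2.inRange(hsv,(92,45,60),(120,255,255));m[:,:380]=0;m[:210]=0;m[330:]=0;m[:,530:]=0
c=max(cv2.findContours(m,0,1)[0],key=cv2.contourArea)
print(cv2.minAreaRect((onplane('top',c[:,0]+0.,.051)[:,:2]*1000).astype(np.float32)))
E
```

```text
time: 19.7
position: [0.4911, -0.2817, 0.0361]
tool_rot: [2.681, 1.638, -0.0]
ft_force: [0.4, -1.0, 0.7]
grip_width: 0.956
time: 20.32
position: [0.4936, -0.2828, 0.2211]
tool_rot: [2.674, 1.633, 0.006]
ft_force: [0.2, -0.5, -0.1]
grip_width: 1.004
time: 21.08
position: [0.3815, -0.4944, 0.2147]
tool_rot: [-2.679, -1.636, -0.001]
ft_force: [-0.1, 1.2, 0.7]
grip_width: 0.995
21.07 pos [ 0.3815 -0.4944  0.2147] yaw 1.097 tilt [-0.0006  0.0022] F [-0.1  1.2  0.7] w 0.995 j [ 1.    0.28 -0.16  1.54  0.04  1.32  0.36]
((496.99560546875, -264.84271240234375), (233.41867065429688, 43.96318435668945), 63.01232147216797)
```

View pics/scene8.png

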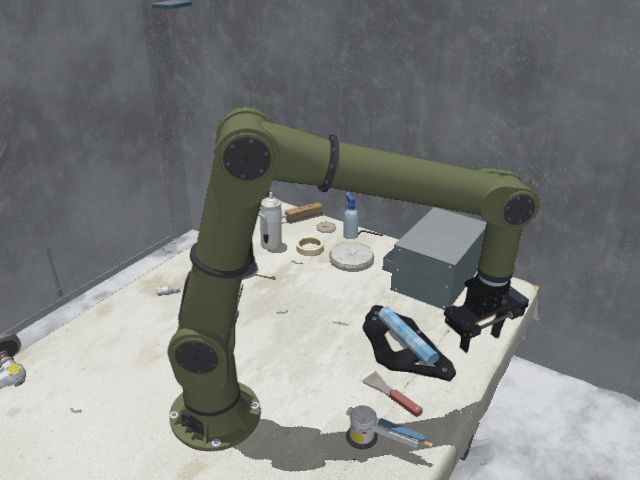

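View pics/top8.png

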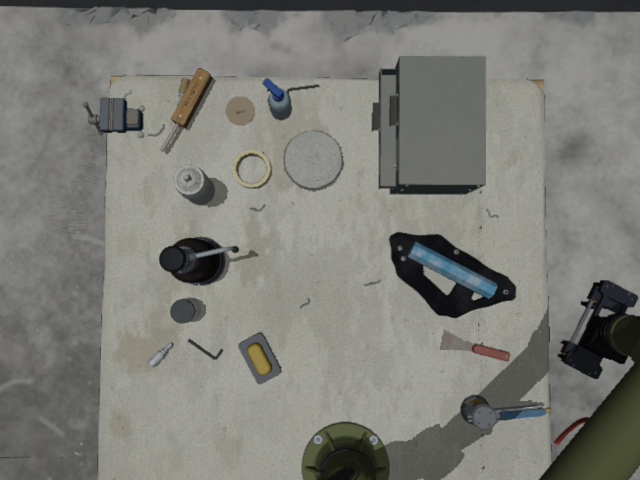

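The bar lies flat on the bracket, at about (452,270) in the top view, with its centre at (0.497, −0.265). The knob is up, the other items are in place and the gripper is clear. Handing in.

```bash
python3 -c "
from bench import ctrl
ctrl.close_job()"
```

```text
the job is handed in; nothing more can be done
```

The dosed bar is lying flat on the black bracket and the job is handed in at about 21 s of the 72 s allowed. The hand-in gave no verdict.

- **Under the nozzle:** I laid the bar flat with the nozzle about 2 mm off its centreline and 83 mm from its centre, then let go. Both cameras agreed on the nozzle's position to within about 4 mm.
- **Full dose:** I pressed the plunger down to the firm full-dose stop. At the stop the force rose from 12.6 to 18.9 N while the tool stayed at z = 0.290 m, which is 24 mm of travel. I then released it, and in the next picture the knob was up again and the bar had not moved.
- **On the bracket:** the bar's centre measured (0.497, −0.265). My two estimates of the bracket's middle were (0.501, −0.264) and (0.495, −0.274), about 12 mm apart, so the bar is within about 10 mm of either. The limit is 60 mm.
- **Final pictures:** the bar is flat with its dosed side up. The squeeze bottle, jar and tape are where they started, and the gripper is open and clear of everything.

No check failed. The two bracket estimates were the only readings that disagreed noticeably.

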